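Put the square compact away in the touch-latch drawer

ROBOT

A 6-joint arm with a two-finger parallel gripper is mounted at the origin on the work surface. World frame = base frame: x ahead of the robot, y to its left, z up, the work surface at z = 0. Lengths are in m, angles in rad, forces in N, time in s.
With the tool pointing down it reaches from about 0.3 to 0.775 m from the base axis. Payload 14.6 kg.
Tool frame: the origin (TCP) lies on the centre line of the jaws, within the pads' length; the fingertips stand 14 mm ahead of it and the grasp point (between the pads) lies 5 mm behind it; z points along the fingers, y is the line along which they close (so a half turn about z gives the same grasp; the last joint's range is limited). The gripper opens to 85 mm and grips with 20 to 120 N. Pads are 22 mm wide; open, the fingers measure 114 mm over their backs; the gripper's body (76 mm by 85 mm) begins 54 mm behind the grasp point. The pads swing forward as they close: fully open they stand 13 mm farther back than shut.
Start: joints at [-1.271, 0.3, 1.521, -0, 1.321, -0.067], TCP at [0.197, -0.513, 0.245] pointing down, gripper open.
Joint ranges: [-3.03, 3.03], [-0.79, 2.21], [0.23, 2.52], [-1.04, 4.18], [0, 3.07], [-2.55, 2.55]. Speed limits (rad/s): [2.22, 2.22, 2.57, 3.14, 3.14, 3.14].

INTERFACE

Orientations are given as a rotation vector (axis times angle).
In Python, from rig import read_state, read_camera, get_calibration, hand_in gives the robot as it stands. The module is installed in compiled form; this text tells all that it offers.
- The arm moves only by the tool apply_moves, never from a script. Its argument "commands" is a list that holds one entry, the list of rows, each a list of 6 numbers: the shift along the world's x, y, z normalised to -1 to 1, where 1 is 0.02 m, then the turn, a rotation vector about the world's x, y, z normalised to -1 to 1, where 1 is pi rad. In form: [[[dx, dy, dz, rx, ry, rz], ...]]. A call has 1 to 8 rows; each row shifts and turns the commanded pose from where the row before left it; what a row does not reach is not made up. A row lasts 1/8 s, in which the tool goes at most 62.5 mm and 10.7 degrees, less where a joint would pass 70% of its speed; a pose out of reach is approached as far as the arm can. A call with a number of a shift or a turn outside -1 to 1 is refused whole. A call with a gripper value outside its range is refused whole. "fingers" is the opening in per cent of the stroke, from 0 (shut) to 100 (fully open), set as the call begins (left out, the last holds). The fingers move at their own pace and stop on an object; "squeeze" is the grip in N (left out, the last holds). Time passes only in rows, so rows that do not move let the fingers close. It gives the time, the measured TCP pose, the force, the opening and the grip force at its end, in the units of the state.
- read_state(): the state, without advancing time (a new reading comes with each control period).
- read_camera(name): name is "scene" or "top"; returns the picture (420x560x3 uint8, blue, green, red); there is no depth.
- get_calibration(name): a dict with "vertical_fov" (degrees; the focal length in pixels is half the picture's height over the tangent of half this angle, whatever the lens; pixels are square), "cx", "cy" (the principal point, pixels), "dist" ([k1, k2, p1, p2, k3] as OpenCV has them; the pictures are not rectified), "world_from_camera" (4x4, takes a point from camera to world coordinates). Camera axes: x right, y down, z forward; pixel columns grow to the right and rows downward; lengths in m; the calibration is good to about 2 mm. A picture is of the moment at which its call begins. get_calibration takes no time and is no camera call.
- hand_in(): hands the job in; it is judged then, once.
The state is a dict: "time_s": time; "qpos": joint angles; "joint_vel": joint speeds; "tau": joint torques, N m; "ee_pos": TCP position; "eef_rot": TCP orientation; "contact_force": force on the tool from outside, world axes, zero at the start; "torque": the same for the moment, N m; "opening": finger opening in m; "grasp_force": force on a finger pad.
Only numpy, scipy, OpenCV 4.12 (cv2) and the standard library are available. Lean on these libraries where they do the work, as an engineer would, in place of code of your own. Each camera call takes 0.05 s, during which the arm holds its last target. There are 200 camera calls.

TASK

Put the square compact away in the drawer that has no handle: press its front in and let go, and it springs open. The compact stands on edge in the clear stand, so lay it down flat on the counter first, then pick it up again by its sides and lay it flat in the drawer's large front compartment without dropping it. Finally push the drawer back in until it latches shut, and leave everything else as it stands.

Things in the scene. Friction and masses are not known exactly. Their poses are not given: they have to be found in the camera images.
- drawer_unit: Low grey drawer unit fixed on the counter: 250 deep (its x), 210 wide (its y), 70 mm high; its one white drawer faces the robot (-x). Origin: centre of its underside; z up, +x is the way the drawer goes in. The drawer has no handle but a push-push touch latch: press in and let go and it springs out, push home and let go and it stays.
- drawer (a joint): Drawer travel in m along the unit's -x: 0 latched, 0.110 fully out. Shut, press about 6 mm in (it lets go from 4 mm, stop near 7), draw back, and a damped spring drives it fully out in 0.9 s. To shut, push it (spring 2 N out, 5 N shut, damping 30 N s/m) steadily, not over 0.2 m/s (a slam can jam it), at least 4 mm past 0, stop near -0.006, let go: it returns to 0 and stays. Else it springs out.
- drawer_front (a point): Centre of the outer face of the drawer's front panel, 36 mm above the counter, moving with the drawer; axes as the unit's. The panel is 206 wide, 62 high and 12 mm thick; its upper edge is 67 mm above the counter.
- drawer_bay (a point): Middle of the felt floor of the drawer's large front compartment, 15 mm above the counter, moving with the drawer (61 mm behind the panel's outer face); axes as the unit's. It is 98 (x) by 125 mm (y), its walls 28 mm high, the front panel 52 mm above its floor. Drawer fully out, it is wholly clear of the unit, 12 mm before its face. The narrow compartment beside it (+y) holds two lipsticks.
- rack: Clear stand fixed on the counter, 158 (its x) by 94 mm (its y), base 5 mm thick, with three slots 50 mm apart along its x, a black case on edge in each. A slot is a pair of clear fins 20 mm apart, their tops 37 mm above the counter, closed at its ends by lips 17 mm above the counter. Origin: centre of its underside.
- square_compact: The compact to put away: a flat black square case 62 x 62 mm, 16 mm thick, a brass catch on its top edge, about 85 g. Origin: its centre. Its x is normal to its faces (the 16 mm), y and z lie along its sides. At the start it stands on edge in one of the three slots (which one varies), z up, x along the stand's x, centre 36 mm and top edge 67 mm above the counter.
- round_compact: Round black compact, 66 mm across and 16 mm thick, on edge in another slot, to be left there; its top is 71 mm above the counter. Origin: its centre.
- oblong_palette: Oblong black palette, 78 long, 50 high as it stands and 16 mm thick, on its long edge in another slot, to be left there; its top is 55 mm above the counter. Origin: its centre.
- pump_bottle: Blue pump bottle, 58 mm across, 165 mm tall, standing beyond the free counter between stand and drawer unit; to be left. Origin: centre of its underside.
- dropper_bottle: Small amber dropper bottle, 36 mm across, 95 mm tall, standing beyond the stand; to be left. Origin: centre of its underside.
- cream_jar: Glass cream jar, 56 mm across, 44 mm tall, standing on the drawer unit; to be left. Origin: centre of its underside.
- brush_pot: Clear pot of make-up brushes, 76 mm across, about 220 mm tall with the brushes, to the right beyond the stand; to be left. Origin: centre of its underside.
There are look-alikes about, which are no part of the job. What is shaped like the square_compact but orange is not meant.

How it is judged:
By the outcome, as a careful person would: the job done as asked, in the order asked, and still so for the second after the job is handed in, with the robot touching nothing.
It also fails if it takes over 72 s, if anything falls off the work surface, if the arm or the gripper's body presses on something with over 40 N, if the wrist force passes 120 N, or if a joint passes its speed limit or range.

## Working session

There is one attempt and no reset: what is moved stays moved. The work goes in short steps, Python scripts to look and compute and a tool call to move; the robot and the scene stay as the last step left them, time stands still between calls to the robot, and variables do not carry over. Pictures are saved under pics/ and viewed, at most 13 in all, crops included, and the job is handed in when it is done.

Besides the shell and the picture viewer there is one more tool, called after "Call:" as a command line: name --argument value ..., lists and objects as JSON in quotes. apply_moves: Moves the arm, as the interface text tells. Scaled input: -1 to 1 covers 0.02 m each way for a shift and pi rad each way for a turn. Its arguments: {"type":"object","properties":{"commands":{"type":"array","items":{"type":"array","items":{"type":"array","items":{"type":"number"}}}},"fingers":{"type":"number"},"squeeze":{"type":"number"}},"required":["commands"]}

```bash
mkdir -p pics
cat > h.py <<'E'
import numpy as np, cv2
from rig import read_state, read_camera, get_calibration
def K(n):
    c=get_calibration(n); f=210/np.tan(np.radians(c["vertical_fov"])/2)
    return np.array([[f,0,c["cx"]],[0,f,c["cy"]],[0,0,1.]]),np.array(c["dist"],float),np.array(c["world_from_camera"])
def ray(n,uv):
    k,d,T=K(n); p=cv2.undistortPoints(np.array(uv,float).reshape(-1,1,2),k,d).reshape(-1,2)
    return T[:3,3],np.c_[p,np.ones(len(p))]@T[:3,:3].T
def onz(n,uv,z):
    o,r=ray(n,uv); return o+r*((z-o[2])/r[:,2])[:,None]
def proj(n,P):
    k,d,T=K(n); W=np.linalg.inv(T)
    return cv2.projectPoints(np.array(P,float).reshape(-1,1,3),cv2.Rodrigues(W[:3,:3])[0],W[:3,3],k,d)[0].reshape(-1,2)
E
python3 - <<'E'
from h import *
for n in("scene","top"):
    im=read_camera(n); cv2.imwrite(f"pics/{n}0.png",im); k,d,T=K(n); print(n,k[0,0],d,T.round(3).tolist())
print(read_state())
E
```

```text
scene 423.7499734706737 [-0.01763127  0.          0.          0.          0.        ] [[-0.497, 0.61, -0.617, 1.257], [0.868, 0.348, -0.355, 0.274], [-0.002, -0.712, -0.702, 0.824], [0.0, 0.0, 0.0, 1.0]]
top 444.79728487640426 [0.01074745 0.         0.         0.         0.        ] [[0.014, -0.983, 0.182, 0.459], [-1.0, -0.019, -0.024, -0.098], [0.027, -0.181, -0.983, 0.92], [0.0, 0.0, 0.0, 1.0]]
{'time_s': 0.1, 'qpos': array([-1.27060005e+00,  3.00416099e-01,  1.52152067e+00, -4.96806815e-06,
        1.32069961e+00, -6.66069797e-02]), 'joint_vel': array([ 1.84598399e-03, -2.37877579e-03, -2.22665299e-03, -1.23105440e-03,
        1.32572549e-05, -1.14934709e-05]), 'tau': array([ 1.85102108e-04, -5.44377065e+01, -3.62370193e+01, -3.37181325e-05,
        3.07363167e-03,  3.80526399e-05]), 'ee_pos': array([ 0.19718299, -0.51322901,  0.24477703]), 'eef_rot': array([-3.08788601e+00, -5.72761539e-01,  1.98489207e-04]), 'contact_force': array([-0.79542317, -0.01358233, -0.06927677]), 'torque': array([ 0.0341543 , -0.02295222,  0.03364703]), 'grasp_force': 0.0, 'opening': 0.08530346764110115}
```

View pics/scene0.png

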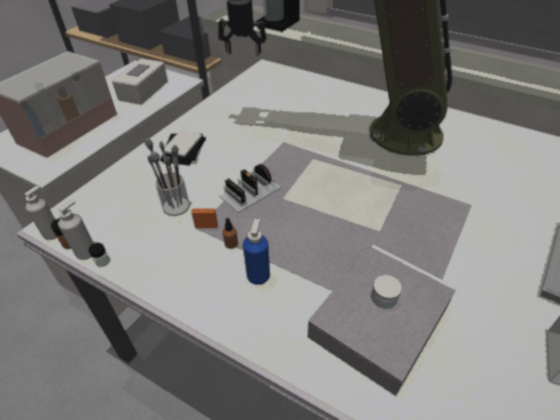

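View pics/top0.png

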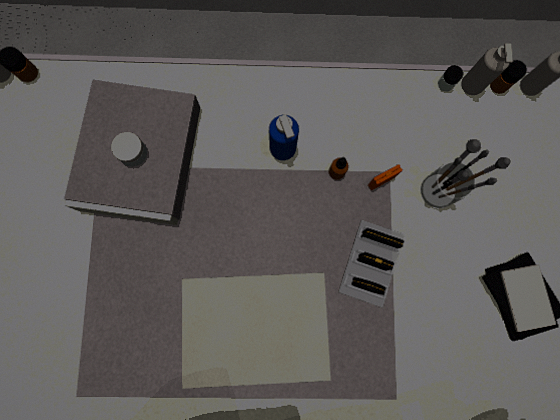

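The scene view shows the stand at about (250,185), the drawer unit at (385,310), and the pump bottle at (257,258). In the top view, the stand is at (372,262), the unit at (135,150), and the drawer front runs from (67,206) to (172,219).

Candidates in the top view are the black cases at (382,237), (376,260) and (368,287), plus the orange look-alike at (385,177), which is excluded. A close crop will settle it.

Run:
```python
from h import *
a=cv2.imread("pics/scene0.png")[150:220,205:295]; b=cv2.imread("pics/top0.png")[210:315,325:420]
A=cv2.resize(a,(400,311),interpolation=cv2.INTER_CUBIC); B=cv2.resize(b,(380,420),interpolation=cv2.INTER_CUBIC)
c=np.zeros((420,780,3),np.uint8); c[:311,:400]=A; c[:,400:]=B
cv2.imwrite("pics/c1.png",cv2.convertScaleAbs(c,alpha=1.5))
t=cv2.imread("pics/top0.png"); g=cv2.cvtColor(t,cv2.COLOR_BGR2GRAY)
m=(g[210:315,325:420]<35).astype(np.uint8)
n,l,s,ce=cv2.connectedComponentsWithStats(m)
for i in range(1,n):
    if s[i,4]>40:
        r=cv2.minAreaRect(np.argwhere(l==i)[:,::-1].astype(np.float32)+[325,210]); print(s[i,4],r)
print("unit top corners guess z.07",onz("top",[[92,80],[199,95],[173,213],[67,203]],.07).round(3).tolist())
print("stand z0.005",onz("top",[[362,221],[405,234],[387,304],[340,293]],.005).round(3).tolist())
print("cases top z.067",onz("top",[[382,237],[376,260],[368,287]],.067).round(3).tolist())
print("bottle pump/dropper/jar",onz("top",[[283,152],[340,172]],.0).round(3).tolist(),onz("top",[[127,147]],.114).round(3).tolist())
```

```text
Traceback (most recent call last):
cv2.error: OpenCV(4.12.0) /io/opencv/modules/imgproc/src/convhull.cpp:143: error: (-215:Assertion failed) total >= 0 && (depth == CV_32F || depth == CV_32S) in function 'convexHull'
```

View pics/c1.png

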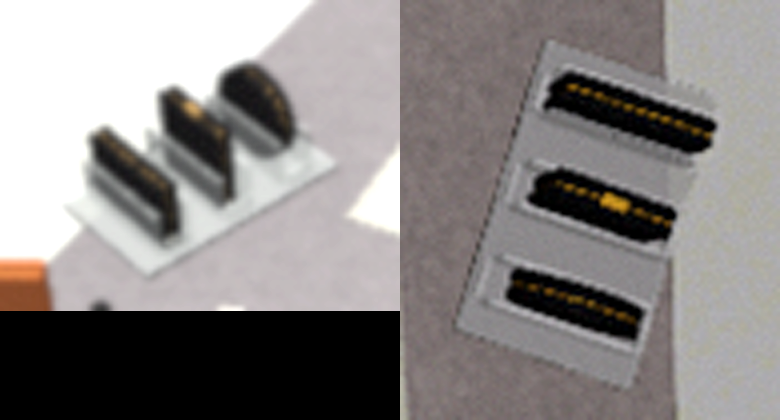

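Left half (scene): from near to far, palette, square case, round case. Right half (top): the middle case has the brass catch, at full-picture pixel (378.7,260.7). That is the square compact.

Run:
```python
from h import *
t=cv2.imread("pics/top0.png"); g=cv2.cvtColor(t,cv2.COLOR_BGR2GRAY)
h=cv2.cvtColor(t,cv2.COLOR_BGR2HSV)[210:315,325:420].astype(int)
m=((h[...,1]>120)&(h[...,2]>110)).astype(np.uint8); q=np.argwhere(m)[:,::-1]+[325,210]
print("brass bright",len(q),q.mean(0)if len(q) else 0)
P=lambda uv,z:onz("top",uv,z).round(4)[:,:2].tolist()
s=P([[361.2,220],[405,233.7],[382.5,306.2],[339.2,291.7]],.003); print("stand",s,np.mean(s,0))
print([np.linalg.norm(np.subtract(s[i],s[(i+1)%4])).round(3) for i in range(4)])
S=cv2.imread("pics/scene0.png")
print("cases top",P([[378.7,260.7]],.067),P([[383,238]],.054),P([[369,286]],.07))
# case long-axis direction from ends of the brass seam lines in crop
for a,b in(((565,85),(712,125)),((548,177),(675,225)),((510,280),(640,325))):
    w=np.array(P([[325+(a[0]-400)/4,210+a[1]/4],[325+(b[0]-400)/4,210+b[1]/4]],.065)); d=w[1]-w[0]; print("case",w.mean(0),np.linalg.norm(d),np.degrees(np.arctan2(d[1],d[0])))
u=P([[92,80],[199,95],[173,213],[67,203]],.07);print("unit",u,[np.linalg.norm(np.subtract(u[i],u[(i+1)%4])).round(3) for i in range(4)])
# white front-panel top edge
v=np.zeros_like(g);v[195:225,55:185]=(g[195:225,55:185]>150)*255
c=max(cv2.findContours(v,0,2)[0],key=cv2.contourArea);r=cv2.minAreaRect(c);bx=cv2.boxPoints(r);print("front px",r,bx.tolist());f=P(bx,.067);print(f)
print("pump,dropper",P([[283,152],[340,173]],0),"jar",P([[127,147]],.114))
print("scene stand corners",onz("scene",[[220,186],[238,211],[281,186]],0.003).round(3).tolist())
```

```text
brass bright 11 [378.27272727 260.18181818]
stand [[0.6032, -0.2789], [0.576, -0.3703], [0.4274, -0.3192], [0.4549, -0.2315]] [ 0.515375 -0.299975]
[np.float64(0.095), np.float64(0.157), np.float64(0.092), np.float64(0.156)]
cases top [[0.5147, -0.2987]] [[0.5601, -0.3113]] [[0.4666, -0.2784]]
case [ 0.56235 -0.31185] 0.07361100461208225 -104.39492735247447
case [ 0.5157 -0.2975] 0.06465786881733729 -109.89225705335537
case [ 0.46735 -0.27895] 0.0648914478186456 -108.04404801029881
unit [[0.869, 0.2767], [0.8428, 0.0603], [0.5996, 0.0982], [0.6152, 0.3008]] [np.float64(0.218), np.float64(0.246), np.float64(0.203), np.float64(0.255)]Traceback (most recent call last):
  File "<stdin>", line 17, in <module>
ValueError: max() iterable argument is empty
```

Run:
```python
from h import *
t=cv2.imread("pics/top0.png"); g=cv2.cvtColor(t,cv2.COLOR_BGR2GRAY)
P=lambda uv,z:onz("top",uv,z).round(4)[:,:2]
for u in (85,120,155): print(u,g[192:228,u].tolist())
for r in (120,160): print(r,g[r,60:100].tolist(),g[r,170:215].tolist())
print("pump,dropper",P([[283,152],[340,173]],0).tolist(),"jar",P([[127,147]],.114).tolist())
print("scene stand corners",onz("scene",[[220,186+11],[238,211],[281,186]],0.003).round(3).tolist())
S=cv2.imread("pics/scene0.png");h=cv2.cvtColor(S,cv2.COLOR_BGR2HSV)[165:190,238:262].astype(int)
q=np.argwhere((h[...,1]>110)&(h[...,2]>110))[:,::-1]+[238,165];print(len(q),q.mean(0) if len(q) else 0)
print("catch top in scene expected",proj("scene",[[.515,-.298,.067]]))
cv2.imwrite("pics/c2.png",np.hstack([cv2.resize(cv2.convertScaleAbs(t[60:240,50:220],alpha=1.6),(510,540),interpolation=cv2.INTER_CUBIC)]))
```

```text
85 [71, 76, 73, 74, 73, 73, 71, 71, 76, 78, 77, 107, 114, 113, 116, 121, 76, 31, 33, 36, 66, 76, 107, 117, 114, 116, 113, 115, 115, 114, 115, 116, 116, 116, 115, 115]
120 [71, 69, 71, 72, 77, 79, 79, 76, 73, 76, 81, 76, 77, 79, 82, 81, 112, 116, 117, 119, 121, 72, 30, 33, 33, 39, 42, 71, 81, 82, 79, 82, 78, 79, 74, 74]
155 [80, 76, 73, 72, 72, 77, 80, 78, 79, 80, 73, 75, 77, 79, 77, 77, 74, 77, 79, 78, 80, 109, 119, 117, 116, 125, 73, 28, 30, 33, 40, 39, 70, 80, 77, 79]
120 [115, 111, 115, 111, 115, 114, 114, 111, 110, 111, 110, 113, 113, 115, 112, 113, 113, 117, 113, 114, 112, 117, 114, 73, 75, 75, 78, 78, 77, 78, 73, 71, 75, 73, 75, 75, 78, 77, 77, 80] [78, 82, 78, 72, 72, 76, 76, 75, 73, 71, 76, 75, 75, 75, 76, 79, 78, 79, 78, 91, 41, 14, 11, 15, 14, 15, 14, 16, 67, 72, 110, 119, 114, 115, 117, 115, 116, 116, 115, 120, 114, 113, 116, 116, 114]
160 [113, 114, 114, 113, 110, 112, 115, 112, 111, 114, 112, 116, 113, 86, 70, 70, 69, 72, 77, 78, 76, 71, 73, 76, 75, 71, 70, 69, 68, 72, 73, 71, 75, 74, 72, 74, 73, 73, 77, 70] [79, 76, 75, 76, 75, 71, 72, 74, 78, 78, 77, 87, 40, 15, 16, 18, 14, 19, 15, 9, 46, 70, 72, 110, 119, 116, 113, 115, 114, 117, 116, 115, 115, 114, 117, 116, 114, 114, 115, 116, 114, 116, 116, 114, 117]
pump,dropper [[0.7487, -0.1128], [0.7047, -0.2356]] jar [[0.7157, 0.1808]]
scene stand corners [[0.576, -0.357, 0.003], [0.598, -0.278, 0.003], [0.447, -0.229, 0.003]]
3 [247.33333333 173.66666667]
catch top in scene expected [[247.0565925  174.41376705]]
```

View pics/c2.png

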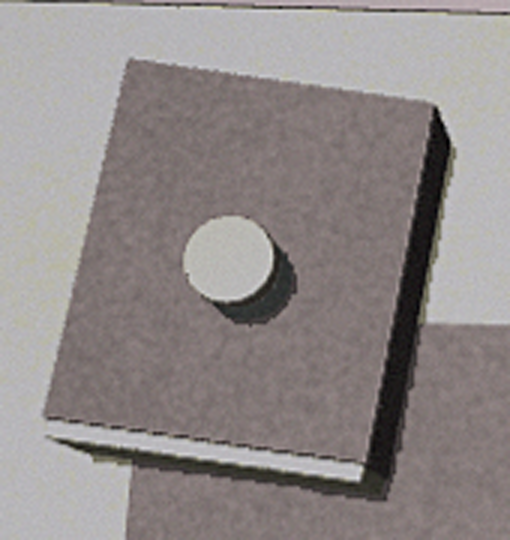

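The crop shows the unit's top outline, with the front strip running from (65,202) to (171,216) in full-picture pixels. The jar sits in the middle.

Run:
```python
from h import *
P=lambda uv,z:onz("top",uv,z)[:,:2]
f=P([[85,207.8],[120,212.8],[155,217.8]],.067); b=P([[85,202.6],[155,212.5]],.07); L=P([[82.6,120],[72.8,160]],.07); R=P([[189.8,120],[181.5,160]],.07)
an=lambda d:np.degrees(np.arctan2(d[1],d[0]))
print("panel face",f.round(4).tolist(),an(f[0]-f[2])-90,an(b[0]-b[1])-90,an(L[0]-L[1]),an(R[0]-R[1]))
th=np.radians(np.mean([an(f[0]-f[2])-90,an(L[0]-L[1]),an(R[0]-R[1])]));x=np.array([np.cos(th),np.sin(th)]);y=np.array([-x[1],x[0]])
print(np.degrees(th),"width",(L@y).mean()-(R@y).mean(),"face x",(f@x),"rear of face",b@x)
cy=((L@y).mean()+(R@y).mean())/2; c=x*(f@x).mean()+y*cy; print("drawer_front",c,"bay shut",c+.061*x,"bay open",c-.049*x, "front open",c-.11*x)
# stand
s=P([[361.2,220],[405,233.7],[382.5,306.2],[339.2,291.7]],.003)
X=(s[0]+s[1]-s[2]-s[3]);Y=s[0]+s[3]-s[1]-s[2];print("stand",s.mean(0),an(X),an(Y)-90)
s=read_state();print(s["eef_rot"],cv2.Rodrigues(s["eef_rot"])[0].round(3).tolist())
```

```text
panel face [[0.607, 0.2673], [0.5985, 0.2001], [0.59, 0.1327]] -7.198381826023734 -7.111666006180542 -7.590436882028778 -8.09926337321393
-7.629360693755482 width 0.2083581986694073 face x [0.56618523 0.56669112 0.5672056 ] rear of face [0.57575472 0.5769783 ]
drawer_front [0.59946812 0.20688863] bay shut [0.65992813 0.19879001] bay open [0.55090189 0.21339408] front open [0.49044188 0.2214927 ]
stand [ 0.51538344 -0.29996729] -18.35391116661193 -17.00512809323412
[-3.08788601e+00 -5.72761539e-01  1.98489207e-04] [[0.933, 0.359, -0.0], [0.359, -0.933, 0.001], [0.0, -0.001, -1.0]]
```

Stand centre is (0.515,-0.299), yaw -17.8°. The square compact is at its middle. The unit's yaw is -7.4° and the drawer front's face centre is (0.599,0.207). The sizes match (0.157 x 0.094 stand, 0.208 wide unit). Moving above the compact with the jaws along its width.

Call:
apply_moves --commands '[[[0.99, 0.67, 0, 0, 0, -0.0135], [0.99, 0.67, 0, 0, 0, -0.0135], [0.99, 0.67, 0, 0, 0, -0.0135], [0.99, 0.67, 0, 0, 0, -0.0135], [0.99, 0.67, 0, 0, 0, -0.0135], [0.99, 0.67, 0, 0, 0, -0.0135], [0.99, 0.67, 0, 0, 0, -0.0135], [0.99, 0.67, 0, 0, 0, -0.0135]]]' --fingers 100 --squeeze 40

```text
time_s: 1.1
ee_pos: [0.3562, -0.4056, 0.245]
eef_rot: [-3.141, -0.041, 0.001]
contact_force: [-1.2, -0.6, 0.4]
opening: 0.0854
grasp_force: 0.0
```

Call:
apply_moves --commands '[[[0.99, 0.67, 0, 0, 0, -0.0135], [0.99, 0.67, 0, 0, 0, -0.0135], [0.99, 0.67, 0, 0, 0, -0.0135], [0.99, 0.67, 0, 0, 0, -0.0135], [0.99, 0.67, -0.5, 0, 0, -0.0135], [0.99, 0.67, -0.5, 0, 0, -0.0135], [0.99, 0.67, -1, 0, 0, -0.0135], [0.99, 0.67, -1, 0, 0, -0.0135]]]'

```text
time_s: 2.1
ee_pos: [0.5145, -0.2984, 0.1844]
eef_rot: [-3.103, 0.49, 0.001]
contact_force: [-0.8, -0.5, -0.1]
opening: 0.0856
grasp_force: 0.0
```

Call:
apply_moves --commands '[[[0, 0, -1, 0, 0, 0], [0, 0, -1, 0, 0, 0], [0, 0, -1, 0, 0, 0], [0, 0, -0.5, 0, 0, 0], [0, 0, 0, 0, 0, 0]]]'

```text
time_s: 2.72
ee_pos: [0.5139, -0.2989, 0.1148]
eef_rot: [-3.103, 0.488, 0.002]
contact_force: [0.4, -0.1, -0.2]
opening: 0.0857
grasp_force: 0.0
```

Run:
```python
from h import *
t=read_camera("top"); s=read_state(); print(s["ee_pos"],s["qpos"],cv2.Rodrigues(s["eef_rot"])[0].round(3).tolist())
sc=read_camera("scene")
a=cv2.resize(t[205:325,320:430],(440,480),interpolation=cv2.INTER_CUBIC);b=cv2.resize(sc[110:230,190:275],(340,480),interpolation=cv2.INTER_CUBIC)
cv2.imwrite("pics/c3.png",cv2.convertScaleAbs(np.hstack([a,b]),alpha=1.6))
```

```text
[ 0.51413454 -0.29909737  0.11559195] [-5.88469970e-01  5.29619850e-01  1.51581076e+00  1.92183718e-05
  1.09603830e+00  1.29414228e+00] [[0.952, -0.307, 0.0], [-0.307, -0.952, -0.0], [0.0, 0.0, -1.0]]
```

View pics/c3.png

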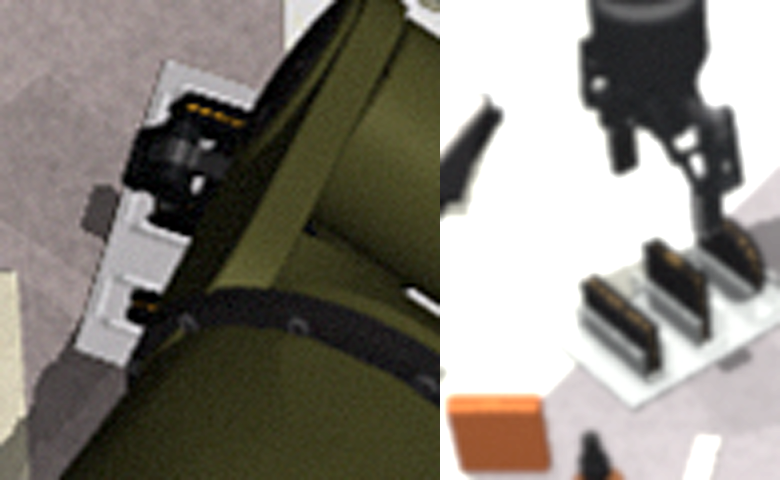

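The left half shows the gripper straddling the middle slot, with the arm hiding the rest. The right half shows the fingers above the middle case, one on each side. Descending to TCP z 0.053 and closing.

Call:
apply_moves --commands '[[[0.03, 0.0, -0.8, 0, 0, 0], [0, 0, -0.8, 0, 0, 0], [0, 0, -0.8, 0, 0, 0], [0, 0, -0.5, 0, 0, 0], [0, 0, -0.2, 0, 0, 0], [0, 0, 0, 0, 0, 0]]]'

```text
time_s: 3.58
ee_pos: [0.5147, -0.299, 0.0532]
eef_rot: [-3.103, 0.488, 0.0]
contact_force: [-0.5, 0.2, 0.7]
opening: 0.0851
grasp_force: 0.0
```

Call:
apply_moves --commands '[[[0, 0, 0, 0, 0, 0], [0, 0, 0, 0, 0, 0], [0, 0, 0, 0, 0, 0], [0, 0, 0, 0, 0, 0], [0, 0, 0, 0, 0, 0], [0, 0, 0, 0, 0, 0]]]' --fingers 50

```text
time_s: 4.32
ee_pos: [0.5151, -0.2992, 0.0541]
eef_rot: [3.103, -0.488, 0.002]
contact_force: [0.5, -0.1, 6.2]
opening: 0.0616
grasp_force: 44.3
```

Call:
apply_moves --commands '[[[0, 0, 0.5, 0, 0, 0], [0, 0, 1, 0, 0, 0], [0, 0, 1, 0, 0, 0], [0, 0, 1, 0, 0, 0], [0, 0, 1, 0, 0, 0], [0, 0.5, 1, 0, 0, 0], [0, 1, 0.5, 0, 0, 0], [0, 1, 0, 0, 0, 0]]]'

```text
time_s: 5.32
ee_pos: [0.5147, -0.2473, 0.174]
eef_rot: [3.103, -0.487, 0.001]
contact_force: [-0.1, 0.1, -1.2]
opening: 0.0612
grasp_force: 43.6
```

Call:
apply_moves --commands '[[[-0.6, 1, 0, 0, 0, 0.0073], [-0.6, 1, 0, 0, 0, 0.0073], [-0.6, 1, 0, 0, 0, 0.0073], [-0.6, 1, 0, 0, 0, 0.0073], [-0.6, 1, 0, 0, 0, 0.0073], [-0.6, 1, 0, 0, 0, 0.0073], [-0.6, 1, 0, 0, 0, 0.0073], [-0.6, 1, 0, 0, 0, 0.0073]]]'

```text
time_s: 6.32
ee_pos: [0.4175, -0.0873, 0.1725]
eef_rot: [-3.135, 0.199, 0.002]
contact_force: [0.1, 0.4, -0.8]
opening: 0.061
grasp_force: 43.6
```

Call:
apply_moves --commands '[[[0, 1, 0, 0.0063, 0.0482, 0], [0, 1, 0, 0.0063, 0.0482, 0], [0, 1, 0, 0.0063, 0.0482, 0], [0, 0.5, 0, 0.0063, 0.0482, 0], [0, 0, 0, 0.0063, 0.0482, 0], [0, 0, 0, 0, 0, 0]]]'

```text
time_s: 7.08
ee_pos: [0.4182, -0.0182, 0.1715]
eef_rot: [-2.864, 0.183, 1.155]
contact_force: [-0.2, -0.3, -0.7]
opening: 0.0614
grasp_force: 43.7
```

Run:
```python
from h import *
t=read_camera("top"); s=read_state(); print(s["ee_pos"],s["qpos"],s["opening"],s["grasp_force"],cv2.Rodrigues(s["eef_rot"])[0].round(3).tolist())
sc=read_camera("scene")
cv2.imwrite("pics/c4.png",cv2.convertScaleAbs(np.hstack([t[200:400,150:420],sc[60:260,180:460]]),alpha=1.5))
```

```text
[ 0.41826414 -0.01836253  0.17215973] [-1.30632919e-01  5.05738867e-01  1.57291653e+00 -1.44315742e-03
  1.82617063e+00  1.56801324e+00] 0.061054416617075315 43.680399656295776 [[0.717, -0.128, -0.686], [-0.092, -0.992, 0.089], [-0.691, -0.001, -0.723]]
```

View pics/c4.png

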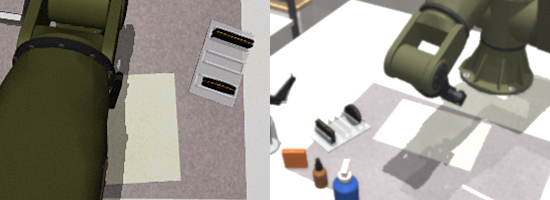

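The compact is held and tilted (hidden by the wrist), and the other two cases still stand. I'll estimate the wrist height before tilting further.

Run:
```python
import numpy as np
D=[(.3004,1.5215,1.3207,.5498,.2448),(.5296,1.5158,1.0960,.5948,.1156),(.5057,1.5729,1.8262,.4187,.1722)]
A=[];B=[]
for q2,q3,q5,r,z in D:
    f=q2+q3;t=f+q5
    A+=[[1,0,np.sin(q2),np.sin(f),np.sin(t)],[0,1,np.cos(q2),np.cos(f),np.cos(t)]];B+=[r,z]
x,res,rk,sv=np.linalg.lstsq(np.array(A),np.array(B),rcond=None);print("r0 z0 a b L",x,res,sv)
```

```text
r0 z0 a b L [0.00200866 0.22276173 0.38391712 0.44847134 0.2332849 ] [1.36624077e-07] [2.95356588 2.45210532 0.47937041 0.13951043 0.11987055]
```

Call:
apply_moves --commands '[[[0, 0, -0.8, 0.0053, 0.0404, 0], [0, 0, -0.8, 0.0053, 0.0404, 0], [0, 0, -0.8, 0.0053, 0.0404, 0], [0, 0, -0.8, 0, 0, 0], [0, 0, -0.8, 0, 0, 0], [0, 0, -0.8, 0, 0, 0], [0, 0, -0.8, 0, 0, 0], [0, 0, -0.6, 0, 0, 0]]]'

```text
time_s: 8.18
ee_pos: [0.4186, -0.019, 0.0484]
eef_rot: [-2.575, 0.165, 1.663]
contact_force: [-0.2, 0.8, -0.8]
opening: 0.0613
grasp_force: 43.7
```

Call:
apply_moves --commands '[[[0, 0, -0.2, 0, 0, 0], [0, 0, -0.15, 0, 0, 0], [0, 0, -0.1, 0, 0, 0], [0, 0, 0, 0, 0, 0]]]'

```text
time_s: 8.68
ee_pos: [0.4187, -0.019, 0.0404]
eef_rot: [-2.575, 0.165, 1.664]
contact_force: [-0.1, 0.4, -0.4]
opening: 0.0613
grasp_force: 43.7
```

Call:
apply_moves --commands '[[[0, 0, -0.2, 0, 0, 0], [0, 0, -0.15, 0, 0, 0], [0, 0, -0.15, 0, 0, 0], [0, 0, -0.08, 0, 0, 0], [0, 0, 0, 0, 0, 0]]]'

```text
time_s: 9.3
ee_pos: [0.4186, -0.019, 0.0286]
eef_rot: [-2.574, 0.165, 1.664]
contact_force: [0.5, -0.1, -0.8]
opening: 0.0613
grasp_force: 43.7
```

Call:
apply_moves --commands '[[[0, 0, -0.05, 0, 0, 0], [0, 0, -0.05, 0, 0, 0], [0, 0, 0, 0, 0, 0]]]'

```text
time_s: 9.68
ee_pos: [0.4187, -0.019, 0.0269]
eef_rot: [-2.575, 0.165, 1.664]
contact_force: [1.2, -0.6, 1.6]
opening: 0.0615
grasp_force: 44.1
```

Call:
apply_moves --commands '[[[0, 0, 0, 0, 0, 0], [0, 0, -0.1, 0, 0, 0], [0, 0, -0.1, 0, 0, 0], [0, 0, -0.1, 0, 0, 0], [0, 0, 0, 0, 0, 0]]]' --squeeze 20

```text
time_s: 10.3
ee_pos: [0.4192, -0.0191, 0.0216]
eef_rot: [-2.575, 0.165, 1.663]
contact_force: [5.4, -1.6, 11.2]
opening: 0.0614
grasp_force: 45.8
```

Call:
apply_moves --commands '[[[0, 0, -0.1, 0, 0, 0], [0, 0, 0, 0, 0, 0], [0, 0, 0, 0, 0, 0]]]' --fingers 65 --squeeze 20

```text
time_s: 10.68
ee_pos: [0.4192, -0.0191, 0.0196]
eef_rot: [-2.575, 0.165, 1.663]
contact_force: [5.5, -0.8, 10.6]
opening: 0.0612
grasp_force: 46.2
```

Call:
apply_moves --commands '[[[0, 0, 0, 0, 0, 0], [0, 0, 0, 0, 0, 0], [0, 0, 0, 0, 0, 0], [0, 0, 0, 0, 0, 0]]]' --fingers 100

```text
time_s: 11.18
ee_pos: [0.4186, -0.019, 0.0186]
eef_rot: [-2.575, 0.165, 1.664]
contact_force: [-0.1, -0.3, 0.1]
opening: 0.0857
grasp_force: 0.0
```

Call:
apply_moves --commands '[[[0, 0, 0.4, 0, 0, 0], [0, 0, 0.8, 0, 0, 0], [0, 0, 1, 0, 0, 0], [0, 0, 1, 0, 0, 0], [0, 0, 1, 0, 0, 0], [0, 0, 1, 0, 0, 0], [0, 0, 1, 0, 0, 0]]]'

```text
time_s: 12.05
ee_pos: [0.4186, -0.019, 0.1441]
eef_rot: [-2.575, 0.165, 1.664]
contact_force: [-0.5, -0.4, 0.2]
opening: 0.0853
grasp_force: 0.0
```

Call:
apply_moves --commands '[[[0, 1, 0, -0.0059, -0.0453, 0], [0, 1, 0, -0.0059, -0.0453, 0], [0, 1, 0, -0.0059, -0.0453, 0], [0, 1, 0, -0.0059, -0.0453, 0], [0, 1, 0, -0.0059, -0.0453, 0], [0.5, 1, 0, -0.0059, -0.0453, 0], [0.5, 1, 0, -0.0059, -0.0453, 0], [1, 1, 0, -0.0059, -0.0453, 0]]]' --fingers 0

```text
time_s: 13.05
ee_pos: [0.4588, 0.1417, 0.1438]
eef_rot: [-3.134, 0.2, -0.009]
contact_force: [1.0, -0.3, -0.6]
opening: 0.0001
grasp_force: 0.0
```

Run:
```python
from h import *
t=read_camera("top"); s=read_state(); print(s["ee_pos"],s["qpos"],s["opening"],cv2.Rodrigues(s["eef_rot"])[0].round(3).tolist())
sc=read_camera("scene");cv2.imwrite("pics/t5.png",t)
cv2.imwrite("pics/c5.png",cv2.convertScaleAbs(np.hstack([t[190:420,60:430],sc[60:290,180:520]]),alpha=1.5))
```

```text
[0.45991205 0.14351645 0.14404611] [ 0.22759599  0.25831632  1.82882582 -0.00279873  1.04100065  1.92639788] 8.76061848347454e-05 [[0.992, -0.126, 0.014], [-0.126, -0.992, 0.001], [0.013, -0.002, -1.0]]
```

View pics/c5.png

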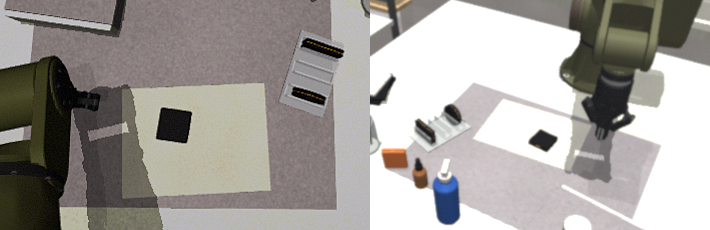

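The compact lies flat at top-view pixel (234,315) and both other cases still stand. I'll measure it and go press the drawer.

Run:
```python
from h import *
t=cv2.imread("pics/t5.png");g=cv2.cvtColor(t,cv2.COLOR_BGR2GRAY);m=np.zeros_like(g);m[285:345,205:265]=(g[285:345,205:265]<45)*255
c=max(cv2.findContours(m,0,2)[0],key=cv2.contourArea);r=cv2.minAreaRect(c);b=cv2.boxPoints(r);print(r)
w=onz("top",b,.014)[:,:2];print(w.round(4).tolist(),w.mean(0))
for i in range(4):
    d=w[(i+1)%4]-w[i];print(np.linalg.norm(d).round(4),np.degrees(np.arctan2(d[1],d[0])).round(1))
```

```text
((233.57998657226562, 314.9399719238281), (31.678386688232422, 31.678386688232422), 8.130102157592773)
[[0.3809, 0.0141], [0.4413, 0.0078], [0.4334, -0.0547], [0.3731, -0.0476]] [ 0.40713893 -0.02011441]
0.0607 -5.9
0.063 -97.2
0.0607 173.3
0.0622 82.8
```

Call:
apply_moves --commands '[[[0.8, 0.5, -0.8, 0, 0, 0], [0.8, 0.5, -0.8, 0, 0, 0], [0.8, 0.5, -0.8, 0, 0, 0], [0.8, 0.5, -0.8, 0, 0, 0], [0.8, 0.5, -0.8, 0, 0, 0], [0.8, 0.5, -0.8, 0, 0, 0], [0.6, 0.4, -0.8, 0, 0, 0], [0, 0, 0, 0, 0, 0]]]'

```text
time_s: 14.15
ee_pos: [0.5661, 0.2083, 0.0295]
eef_rot: [3.135, -0.201, -0.006]
contact_force: [-0.8, -0.1, -0.3]
opening: -0.0001
grasp_force: 0.0
```

Call:
apply_moves --commands '[[[0.4, -0.05, 0, 0, 0, 0], [0.4, -0.05, 0, 0, 0, 0], [0.2, -0.03, 0, 0, 0, 0], [0.1, -0.01, 0, 0, 0, 0], [0, 0, 0, 0, 0, 0]]]'

```text
time_s: 14.78
ee_pos: [0.5885, 0.2061, 0.0308]
eef_rot: [-3.135, 0.201, 0.0]
contact_force: [-4.1, -0.1, 1.6]
opening: 0.0004
grasp_force: 0.0
```

Call:
apply_moves --commands '[[[0.1, -0.01, 0, 0, 0, 0], [0.1, -0.01, 0, 0, 0, 0], [0.05, -0.01, 0, 0, 0, 0], [0, 0, 0, 0, 0, 0]]]'

```text
time_s: 15.28
ee_pos: [0.5918, 0.2059, 0.0303]
eef_rot: [3.135, -0.2, -0.006]
contact_force: [-17.4, 1.2, 6.8]
opening: 0.0002
grasp_force: 0.0
```

Call:
apply_moves --commands '[[[-0.8, 0.1, 0, 0, 0, 0], [-1, 0.13, 0, 0, 0, 0], [-1, 0.13, 0, 0, 0, 0], [-1, 0.13, 0, 0, 0, 0], [-1, 0.13, 0, 0, 0, 0], [-1, 0.13, 0, 0, 0, 0], [-1, 0.13, 0, 0, 0, 0], [-1, 0.13, 0, 0, 0, 0]]]'

```text
time_s: 16.27
ee_pos: [0.4373, 0.2259, 0.031]
eef_rot: [-3.134, 0.201, -0.002]
contact_force: [-0.0, 0.3, -0.4]
opening: 0.0002
grasp_force: 0.0
```

Call:
apply_moves --commands '[[[0, 0, 1, 0, 0, 0], [0, -0.5, 1, 0, 0, 0], [0, -1, 1, 0, 0, 0], [-0.1, -1, 1, 0, 0, 0], [-0.1, -1, 0, 0, 0, 0], [-0.1, -1, 0, 0, 0, 0], [-0.1, -1, 0, 0, 0, 0], [0, -1, 0, 0, 0, 0]]]' --fingers 100

```text
time_s: 17.27
ee_pos: [0.4298, 0.0951, 0.111]
eef_rot: [-3.135, 0.201, -0.003]
contact_force: [0.5, 0.3, -0.2]
opening: 0.0854
grasp_force: 0.0
```

Run:
```python
from h import *
t=read_camera("top"); s=read_state(); print(s["ee_pos"],s["contact_force"])
sc=read_camera("scene");cv2.imwrite("pics/t6.png",t)
cv2.imwrite("pics/c6.png",cv2.convertScaleAbs(np.hstack([t[60:360,40:400],sc[100:400,180:520]]),alpha=1.5))
```

```text
[0.42979488 0.09361126 0.11097526] [-0.12155961  0.06059254 -0.87158313]
```

View pics/c6.png

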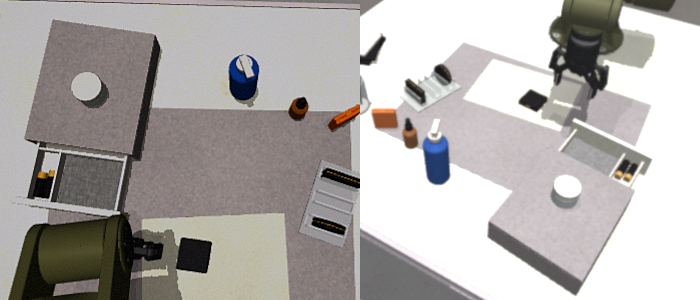

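The drawer is fully out, with its large bay around full-picture pixel (130,240) and the lipsticks beyond it at (84,245). The compact is unmoved. I'll measure the bay and move over the compact.

Run:
```python
from h import *
t=cv2.imread("pics/t6.png");g=cv2.cvtColor(t,cv2.COLOR_BGR2GRAY)
for r in(225,240,255):print(r,g[r,85:172].tolist())
for u in(115,130,145):print(u,g[200:285,u].tolist())
th=np.radians(-7.4);x=np.array([np.cos(th),np.sin(th)]);y=np.array([-x[1],x[0]]);F=np.array([.5994,.2069])
p=F-.049*x;print("pred bay centre, if y-centred",p)
for dy in(0,-.03):print(dy,proj("top",[[*(p+dy*y),.015]]))
```

```text
225 [125, 124, 125, 125, 124, 125, 125, 125, 128, 127, 124, 126, 132, 85, 19, 27, 31, 27, 26, 61, 64, 56, 54, 54, 58, 63, 58, 52, 56, 54, 58, 59, 62, 62, 57, 62, 59, 57, 61, 63, 67, 62, 59, 56, 61, 56, 60, 59, 59, 60, 60, 59, 60, 62, 68, 73, 67, 62, 64, 64, 56, 60, 68, 68, 66, 65, 63, 63, 64, 67, 64, 60, 59, 75, 70, 64, 58, 61, 124, 139, 79, 32, 27, 27, 31, 39, 40]
240 [0, 2, 8, 2, 7, 4, 0, 11, 131, 141, 44, 20, 31, 28, 29, 26, 67, 67, 64, 64, 62, 58, 62, 67, 69, 68, 61, 60, 64, 66, 64, 62, 66, 60, 62, 56, 55, 55, 58, 58, 59, 68, 73, 68, 61, 72, 64, 62, 64, 66, 64, 72, 67, 67, 65, 63, 64, 66, 65, 59, 64, 70, 60, 66, 65, 61, 61, 66, 63, 66, 70, 60, 65, 61, 64, 125, 140, 88, 33, 23, 27, 29, 32, 35, 82, 86, 88]
255 [9, 13, 6, 1, 33, 147, 123, 13, 29, 30, 32, 26, 34, 56, 66, 63, 63, 59, 59, 62, 66, 62, 61, 55, 57, 63, 69, 73, 64, 66, 62, 54, 60, 66, 60, 63, 63, 59, 56, 59, 57, 56, 56, 59, 65, 69, 69, 69, 74, 65, 66, 60, 62, 62, 63, 67, 65, 64, 69, 59, 66, 65, 69, 65, 70, 68, 68, 60, 59, 59, 58, 67, 123, 136, 102, 39, 26, 27, 26, 39, 45, 70, 85, 85, 87, 85, 85]
115 [82, 84, 84, 79, 83, 95
[... 456 characters left out ...]
, 63, 60, 62, 66, 67, 65, 63, 60, 65, 72, 67, 62, 60, 67, 65, 66, 70, 64, 61, 61, 63, 65, 71, 71, 69, 64, 66, 64, 66, 67, 67, 66, 62, 61, 61, 74, 117, 130, 127, 126, 127, 135, 92, 36, 69, 89, 78, 72, 70, 34, 13, 19, 23, 24]
145 [83, 79, 83, 86, 85, 85, 91, 90, 92, 88, 47, 54, 68, 60, 66, 116, 131, 135, 85, 35, 33, 53, 59, 62, 62, 56, 57, 58, 60, 60, 63, 62, 65, 67, 67, 69, 65, 59, 58, 59, 64, 61, 61, 64, 65, 65, 68, 60, 61, 66, 68, 63, 65, 65, 62, 66, 69, 67, 67, 69, 65, 67, 63, 62, 66, 67, 64, 63, 71, 104, 127, 128, 125, 126, 132, 103, 49, 65, 51, 12, 20, 20, 19, 21, 19]
pred bay centre, if y-centred [0.55080811 0.21321098]
0 [[120.21835616 240.3191982 ]]
-0.03 [[134.95621975 242.47095812]]
```

Call:
apply_moves --commands '[[[-0.2, -0.9, 0, 0, 0, 0], [-0.2, -0.9, -0.3, 0, 0, 0], [-0.2, -0.9, -0.3, 0, 0, 0], [-0.2, -0.9, -0.4, 0, 0, 0], [-0.2, -0.9, -0.4, 0, 0, 0], [-0.1, -0.9, -0.4, 0, 0, 0], [-0.05, -0.28, -0.4, 0, 0, 0], [0, 0, 0, 0, 0, 0]]]'

```text
time_s: 18.38
ee_pos: [0.4065, -0.0175, 0.0663]
eef_rot: [-3.135, 0.201, 0.0]
contact_force: [-0.1, 0.6, 0.8]
opening: 0.0857
grasp_force: 0.0
```

Run:
```python
from h import *
th=np.radians(-7.4);x=np.array([np.cos(th),np.sin(th)]);y=np.array([-x[1],x[0]])
W=lambda uv,z:onz("top",uv,z)[:,:2]
l=W([[95,240],[98.5,225],[91.8,255]],.043)@y; lf=W([[100.8,240],[104,225],[97.8,255]],.015)@y; r=W([[159.7,240],[162.6,225],[156.7,255]],.043)@y
bk=W([[115,214],[130,216],[145,218]],.043)@x; fr=W([[115,264.8],[130,266.6],[145,268.8]],.067)@x
print(l,lf,r,bk,fr)
Y=(l.mean()+r.mean())/2;X=(bk.mean()+fr.mean())/2;c=x*X+y*Y;print("bay",c,"size",l.mean()-r.mean(),bk.mean()-fr.mean(),"offset from pred",(c-[.5508,.2132])@x,(c-[.5508,.2132])@y)
```

```text
[0.3206968  0.32048249 0.32033208] [0.32076216 0.32106073 0.32006777] [0.196842   0.19698468 0.19688657] [0.56682628 0.56721115 0.56759782] [0.46909293 0.46979566 0.46976937]
bay [0.54738463 0.18978405] size 0.12359937253869996 0.09765909837600872 offset from pred -0.0003710538222825 -0.023660804187911368
```

Call:
apply_moves --commands '[[[0, -0.12, -0.8, 0, 0, 0], [0, 0, -0.8, 0, 0, 0], [0, 0, -0.5, 0, 0, 0], [0, 0, -0.3, 0, 0, 0], [0, 0, 0, 0, 0, 0]]]'

```text
time_s: 19.0
ee_pos: [0.4067, -0.02, 0.0186]
eef_rot: [-3.135, 0.2, -0.0]
contact_force: [-0.3, 0.3, -0.0]
opening: 0.0855
grasp_force: 0.0
```

Call:
apply_moves --commands '[[[0, 0, -0.12, 0, 0, 0], [0, 0, 0, 0, 0, 0], [0, 0, 0, 0, 0, 0], [0, 0, 0, 0, 0, 0], [0, 0, 0, 0, 0, 0], [0, 0, 0, 0, 0, 0]]]' --fingers 50 --squeeze 40

```text
time_s: 19.75
ee_pos: [0.4068, -0.0202, 0.0167]
eef_rot: [-3.135, 0.201, -0.002]
contact_force: [-1.5, 1.1, 6.0]
opening: 0.0609
grasp_force: 43.1
```

Call:
apply_moves --commands '[[[0, 0, 0.4, 0, 0, 0], [0, 0, 0.7, 0, 0, 0], [0, 0, 0.8, 0, 0, 0], [0, 0, 0.9, 0, 0, 0], [0, 0, 0.9, 0, 0, 0], [0, 0.5, 0.9, 0, 0, 0], [0, 0.7, 0.9, 0, 0, 0], [0, 0.8, 0.5, 0, 0, 0]]]'

```text
time_s: 20.75
ee_pos: [0.4068, 0.0201, 0.1381]
eef_rot: [-3.135, 0.201, -0.004]
contact_force: [0.1, -0.2, -1.4]
opening: 0.0607
grasp_force: 44.2
```

Call:
apply_moves --commands '[[[0.4, 0.8, 0, 0, 0, 0], [0.8, 0.9, 0, 0, 0, 0], [0.9, 0.9, 0, 0, 0, 0], [0.9, 1, 0, 0, 0, 0], [1, 1, 0, 0, 0, 0], [1, 1, 0, 0, 0, 0], [1, 1, 0, 0, 0, 0], [0.8, 0.9, 0, 0, 0, 0]]]'

```text
time_s: 21.75
ee_pos: [0.5432, 0.1705, 0.1373]
eef_rot: [-3.135, 0.201, -0.002]
contact_force: [-0.2, 0.1, -1.0]
opening: 0.0608
grasp_force: 44.1
```

Call:
apply_moves --commands '[[[0.23, 1, 0, 0, 0, 0], [0, 0, 0, 0, 0, 0]]]'

```text
time_s: 22.0
ee_pos: [0.5469, 0.1909, 0.1366]
eef_rot: [-3.135, 0.198, -0.001]
contact_force: [0.4, -0.3, -1.0]
opening: 0.0608
grasp_force: 44.1
```

Run:
```python
from h import *
sc=read_camera("scene");t=read_camera("top"); s=read_state(); print(s["ee_pos"],s["contact_force"],s["opening"],s["grasp_force"],s["qpos"])
cv2.imwrite("pics/c7.png",cv2.convertScaleAbs(np.hstack([cv2.resize(sc[120:300,330:530],(500,450)),t[180:405,40:290].repeat(2,0)[:450]]),alpha=1.5))
```

```text
[0.54672123 0.1896817  0.13645937] [ 0.41062199  0.79871633 -1.15363555] 0.060300557419666875 44.14248704910278 [2.70600254e-01 4.71164568e-01 1.55078639e+00 1.70007302e-04
 1.11928190e+00 1.96878994e+00]
```

View pics/c7.png

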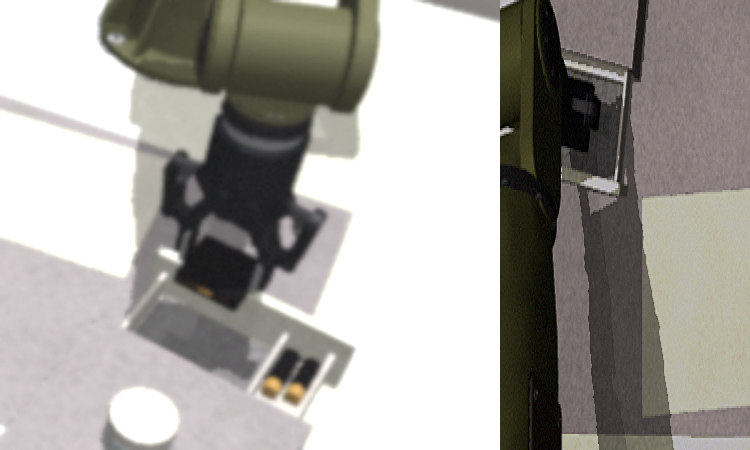

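The compact is held flat over the bay, with the catch edge facing away from the robot. Lowering.

Call:
apply_moves --commands '[[[0, 0, -0.8, 0, 0, 0], [0, 0, -0.9, 0, 0, 0], [0, 0, -0.9, 0, 0, 0], [0, 0, -0.8, 0, 0, 0], [0, 0, -0.7, 0, 0, 0], [0, 0, -0.5, 0, 0, 0], [0, 0, -0.3, 0, 0, 0], [0, 0, -0.1, 0, 0, 0]]]'

```text
time_s: 23.1
ee_pos: [0.5473, 0.1898, 0.0361]
eef_rot: [-3.135, 0.201, -0.001]
contact_force: [0.9, -1.5, -0.7]
opening: 0.0604
grasp_force: 44.2
```

Call:
apply_moves --commands '[[[0, 0, -0.08, 0, 0, 0], [0, 0, -0.05, 0, 0, 0], [0, 0, 0, 0, 0, 0]]]'

```text
time_s: 23.48
ee_pos: [0.5473, 0.1898, 0.0338]
eef_rot: [-3.135, 0.201, -0.001]
contact_force: [0.7, 0.8, -1.5]
opening: 0.0609
grasp_force: 44.2
```

Call:
apply_moves --commands '[[[0, 0, -0.06, 0, 0, 0], [0, 0, -0.05, 0, 0, 0], [0, 0, 0, 0, 0, 0]]]'

```text
time_s: 23.85
ee_pos: [0.5474, 0.1898, 0.0317]
eef_rot: [-3.135, 0.201, -0.002]
contact_force: [-0.5, -0.1, 2.4]
opening: 0.0602
grasp_force: 44.5
```

Call:
apply_moves --commands '[[[0, 0, -0.02, 0, 0, 0], [0, 0, 0, 0, 0, 0], [0, 0, 0, 0, 0, 0], [0, 0, 0, 0, 0, 0]]]' --fingers 88

```text
time_s: 24.35
ee_pos: [0.5472, 0.1898, 0.0311]
eef_rot: [-3.135, 0.201, -0.001]
contact_force: [-0.3, 0.4, 0.3]
opening: 0.0749
grasp_force: 0.0
```

Call:
apply_moves --commands '[[[0, 0, 0.4, 0, 0, 0], [0, 0, 0.8, 0, 0, 0], [0, 0, 1, 0, 0, 0], [0, 0, 1, 0, 0, 0], [0, 0, 1, 0, 0, 0], [-0.5, 0, 1, 0, 0, 0], [-1, 0, 0.3, 0, 0, 0], [-1, 0, 0, 0, 0, 0]]]'

```text
time_s: 25.35
ee_pos: [0.497, 0.1899, 0.1429]
eef_rot: [-3.134, 0.201, -0.004]
contact_force: [-0.8, -0.1, -0.5]
opening: 0.0753
grasp_force: 0.0
```

Call:
apply_moves --commands '[[[-1, 0.3, 0, 0, 0, 0], [-1, 0.3, 0, 0, 0, 0], [-1, 0.3, 0, 0, 0, 0], [-1, 0.3, 0, 0, 0, 0], [-0.5, 0.3, 0, 0, 0, 0], [0, 0.2, 0, 0, 0, 0], [0, 0, 0, 0, 0, 0]]]' --fingers 0

```text
time_s: 26.22
ee_pos: [0.4078, 0.224, 0.1413]
eef_rot: [-3.134, 0.2, -0.002]
contact_force: [0.3, -0.4, -0.1]
opening: -0.0
grasp_force: 0.0
```

Run:
```python
from h import *
sc=read_camera("scene");t=read_camera("top"); s=read_state(); print(s["ee_pos"],s["contact_force"],s["opening"])
cv2.imwrite("pics/t8.png",t);cv2.imwrite("pics/c8.png",cv2.convertScaleAbs(np.hstack([cv2.resize(sc[120:300,330:530],(400,360)),cv2.resize(t[190:290,60:170],(396,360))]),alpha=1.5))
```

```text
[0.4076646  0.22371392 0.14107943] [-0.06935626  0.29434953 -0.35374555] 0.0001529620789264087
```

View pics/c8.png

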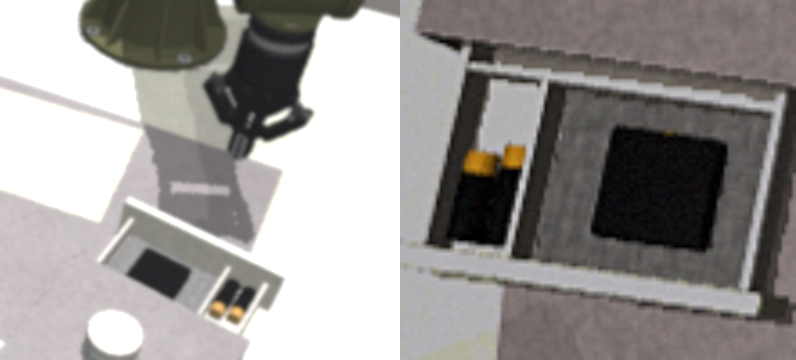

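The compact lies flat in the bay and the lipsticks are undisturbed. Lowering closed fingers in front of the panel, then pushing it shut steadily.

Call:
apply_moves --commands '[[[0.4, 0.1, -0.8, 0, 0, 0], [0.4, 0, -0.8, 0, 0, 0], [0.4, 0, -0.8, 0, 0, 0], [0.4, 0, -0.8, 0, 0, 0], [0.4, 0, -0.8, 0, 0, 0], [0.2, 0, -0.8, 0, 0, 0], [0, 0, -0.7, 0, 0, 0], [0, 0, 0, 0, 0, 0]]]'

```text
time_s: 27.32
ee_pos: [0.4506, 0.2255, 0.0301]
eef_rot: [3.135, -0.201, -0.002]
contact_force: [0.2, 0.1, 0.4]
opening: -0.0001
grasp_force: 0.0
```

Call:
apply_moves --commands '[[[0.3, -0.04, 0, 0, 0, 0], [0.4, -0.05, 0, 0, 0, 0], [0.4, -0.05, 0, 0, 0, 0], [0.4, -0.05, 0, 0, 0, 0], [0.5, -0.06, 0, 0, 0, 0], [0.5, -0.06, 0, 0, 0, 0], [0.5, -0.06, 0, 0, 0, 0], [0.5, -0.06, 0, 0, 0, 0]]]'

```text
time_s: 28.32
ee_pos: [0.5213, 0.2171, 0.0309]
eef_rot: [-3.135, 0.201, 0.001]
contact_force: [-5.0, 0.9, 2.7]
opening: -0.0001
grasp_force: 0.0
```

Call:
apply_moves --commands '[[[0.5, -0.06, 0, 0, 0, 0], [0.5, -0.06, 0, 0, 0, 0], [0.5, -0.06, 0, 0, 0, 0], [0.5, -0.06, 0, 0, 0, 0], [0.4, -0.05, 0, 0, 0, 0], [0.3, -0.04, 0, 0, 0, 0]]]'

```text
time_s: 29.08
ee_pos: [0.5752, 0.2104, 0.0308]
eef_rot: [-3.135, 0.201, 0.002]
contact_force: [-6.3, 1.4, 2.5]
opening: -0.0003
grasp_force: 0.0
```

Call:
apply_moves --commands '[[[0.2, -0.03, 0, 0, 0, 0], [0.2, -0.03, 0, 0, 0, 0], [0.15, -0.02, 0, 0, 0, 0], [0.12, -0.02, 0, 0, 0, 0], [0.1, -0.01, 0, 0, 0, 0], [0.08, -0.01, 0, 0, 0, 0], [0, 0, 0, 0, 0, 0]]]'

```text
time_s: 29.95
ee_pos: [0.5913, 0.2083, 0.0307]
eef_rot: [3.135, -0.2, -0.004]
contact_force: [-11.1, 1.6, 5.9]
opening: -0.0001
grasp_force: 0.0
```

Call:
apply_moves --commands '[[[0.08, -0.01, 0, 0, 0, 0], [0.05, -0.01, 0, 0, 0, 0], [0, 0, 0, 0, 0, 0]]]'

```text
time_s: 30.32
ee_pos: [0.5919, 0.208, 0.0294]
eef_rot: [3.134, -0.199, -0.012]
contact_force: [-22.4, 2.0, 1.9]
opening: 0.0001
grasp_force: 0.0
```

Call:
apply_moves --commands '[[[-0.3, 0.04, 0, 0, 0, 0], [-0.5, 0.06, 0, 0, 0, 0], [-1, 0.13, 0, 0, 0, 0], [-1, 0.13, 0, 0, 0, 0], [-1, 0.13, 0, 0, 0, 0], [-1, 0.13, 0, 0, 0, 0], [-1, 0.13, 0, 0, 0, 0], [-1, 0.13, 0.5, 0, 0, 0]]]'

```text
time_s: 31.32
ee_pos: [0.458, 0.2253, 0.041]
eef_rot: [-3.135, 0.201, -0.001]
contact_force: [0.4, -0.1, 0.5]
opening: -0.0002
grasp_force: 0.0
```

Call:
apply_moves --commands '[[[-0.5, 0.1, 0.5, 0, 0, 0], [0, 0, 1, 0, 0, 0], [0, 0, 1, 0, 0, 0], [0, 0, 1, 0, 0, 0], [0, 0, 1, 0, 0, 0], [0, 0, 1, 0, 0, 0], [0, 0, 0, 0, 0, 0], [0, 0, 0, 0, 0, 0]]]'

```text
time_s: 32.33
ee_pos: [0.4487, 0.2273, 0.1505]
eef_rot: [-3.135, 0.201, -0.0]
contact_force: [0.6, -1.0, 0.4]
opening: -0.0001
grasp_force: 0.0
```

Run:
```python
from h import *
sc=read_camera("scene");t=read_camera("top"); s=read_state(); print(s["time_s"],s["ee_pos"],s["contact_force"])
cv2.imwrite("pics/c9.png",cv2.convertScaleAbs(np.hstack([sc[60:400,10:460],t[60:400,60:405]]),alpha=1.5))
print(t[195:228,120].mean(1).round().tolist())
```

```text
32.425 [0.44857364 0.22723681 0.1502502 ] [ 0.47419631  0.1020822  -0.24328126]
[74.0, 79.0, 82.0, 82.0, 76.0, 74.0, 78.0, 80.0, 78.0, 76.0, 77.0, 83.0, 85.0, 111.0, 120.0, 119.0, 119.0, 128.0, 76.0, 27.0, 32.0, 33.0, 40.0, 44.0, 70.0, 84.0, 85.0, 84.0, 80.0, 80.0, 80.0, 76.0, 74.0]
```

View pics/c9.png

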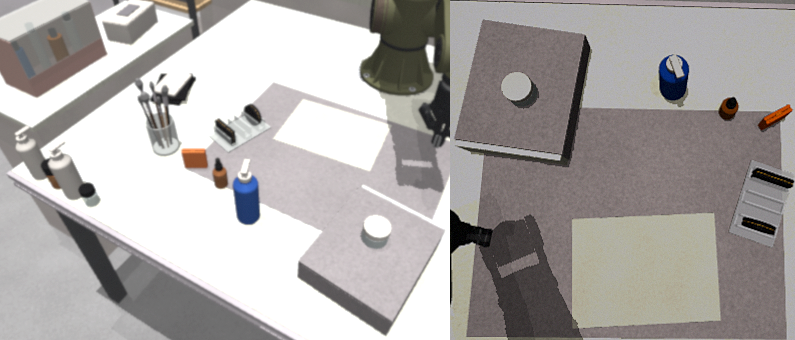

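The drawer is shut, with the front strip within a pixel of where it started. The other items are in place and the robot is clear, so I'm handing in.

```bash
python3 -c "
from rig import hand_in;print(hand_in())"
```

```text
the job is handed in; nothing more can be done
None
```

The square compact is lying flat in the drawer's large front compartment, the drawer is pushed shut and stayed shut when released, nothing else looks disturbed, and I handed the job in at about 32 s (no verdict was returned).

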